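# Switch off the bento warmer and lift the tin for the trivet

## Robot

A 7-joint arm with a two-finger parallel gripper is mounted at the origin on the work surface. World frame = base frame: x ahead of the robot, y to its left, z up, the work surface at z = 0. Lengths are in m, angles in rad, forces in N, time in s.
With the tool pointing down it reaches from about 0.4 to 0.875 m from the base axis. Payload 6.5 kg.
Tool frame: the origin (TCP) lies on the centre line of the jaws, within the pads' length; the fingertips stand 14 mm ahead of it and the grasp point (between the pads) lies 5 mm behind it; y points along the fingers, z is the direction in which the jaws open and shut, and the axes are right-handed (so a half turn about y gives the same grasp; the last joint's range is limited). The gripper opens to 85 mm and grips with 20 to 120 N. Pads are 22 mm wide; open, the fingers measure 114 mm over their backs; the gripper's body (76 mm by 85 mm) begins 54 mm behind the grasp point. The pads swing forward as they close: fully open they stand 13 mm farther back than shut.
Start: joints at [1.214, 0.536, -0.004, 1.538, 0.003, 1.067, -0.071], TCP at [0.186, -0.623, 0.245] pointing down, gripper open.
Joint ranges: [-2.7, 2.7], [-0.37, 2.16], [-1.27, 1.26], [0.24, 2.4], [-1.31, 4.45], [0.19, 1.91], [-2.76, 2.76]. Speed limits (rad/s): [2.39, 2.39, 3.14, 3.14, 3.14, 3.14, 3.14].

## Interface

Orientations are given as a unit quaternion [x, y, z, w].
In Python, from rig import arm gives the robot as it stands. The module is installed in compiled form; this text tells all that it offers.
- The arm moves only by the tool play_rows, never from a script. Its arguments are lists of equal length, an entry for each row: "delta_pos": the shift along the tool's x, y, z in cm, a list of three; "turn": the turn, a rotation vector about the tool's x, y, z in rad, a list of three; "grip": the closure, from 0 (fully open) to 1 (shut). In form: {"delta_pos": [[dx, dy, dz], ...], "turn": [[ax, ay, az], ...], "grip": [grip, ...]}. A call has 1 to 20 rows; each row is the pose to reach, as a shift and turn from the pose measured when the call began, along the tool's axes at that moment; what a row does not reach only later rows make up. A row lasts 1/8 s, in which the tool goes at most 62.5 mm and 10.7 degrees, less where a joint would pass 70% of its speed; a pose out of reach is approached as far as the arm can. A call with a gripper value outside its range is refused whole. The fingers move at their own pace and stop on an object; the grip force is fixed at half the most. Time passes only in rows, so rows that repeat a pose let the fingers close. It gives the time, the measured TCP pose, the force and the opening at its end, in the units of the state.
- arm.get_obs(): the state, without advancing time (a new reading comes with each control period).
- arm.snapshot(name): name is "scene" or "top" or "wrist"; returns a dict with "color" (480x640x3 uint8, red, green, blue), "mtx" (3x3 intrinsics, pixels), "world_to_cam" (4x4, takes a point from world to camera coordinates). Camera axes: x right, y down, z forward; pixel columns grow to the right and rows downward; lengths in m; the calibration is good to about 2 mm. A picture is of the moment at which its call begins. There is no depth.
- arm.sign_off(): hands the job in, once; it reports no verdict.
Trained networks look in a picture, given as the dict that the camera call returned (one of the last four; its "shot" number tells which), for a name from the list of things; names that differ only in an ending like _2 or _b are one class to them, and where a whole thing is asked for, a point or a joint stands for the part that bears it (a point fixed in the world has none). Each returns a list of dicts, best first, with "score" (0 to 1); they miss things now and then, are a little off and sometimes report something else, mostly with a low value. They report only what shows in the picture. A call takes as long as a camera call. They do not tell look-alikes from the thing itself.
- arm.find_in(picture, target): "uv" ([column, row] in pixels, amid what is visible of it).
- arm.mark_of(picture, target): "uv" ([column, row] in pixels: a listed point, or the origin of a listed thing).
The state is a dict: "time_s": time; "joint_positions": joint angles; "joint_vel": joint speeds; "joint_efforts": joint torques, N m; "ee_pos": TCP position; "tool_rot": TCP orientation; "wrist_force": force on the tool from outside, world axes, zero at the start; "ft_torque": the same for the moment, N m; "opening": opening from 0.0 (shut) to 1.0 (fully open).
Only numpy, scipy, OpenCV 4.12 (cv2) and the standard library are available. Lean on these libraries where they do the work, as an engineer would, in place of code of your own. Each camera call takes 0.05 s, during which the arm holds its last target.

## Task

Switch the bento warmer off: press its red key right down and let it come up, then the blue key the same way, leaving the green key alone. Then lift the steel bento tin by the black handle on its lid straight up off the warmer, never tipping it, and finish still holding it there, steady and level, about 10 cm above the plate, so that I can slide the trivet in under it. The little blue sauce dish must stay standing on the lid, and everything else on the table stays where it is.

Things in the scene. Friction and masses are not known exactly. Their poses are not given: they have to be found in the camera images.
- key_red (a joint): the red key of the control pad (stop): press travel in m, 0 = up, 0.006 = fully down, at least 0.0045 counts as pressed; it springs back up. Starts to move at 1.2 N, fully down at 4 N. The three keys stand in a row; their order in the row changes
- key_blue (a joint): the blue key of the control pad (lock): press travel in m, 0 = up, 0.006 = fully down, at least 0.0045 counts as pressed; it springs back up. Starts to move at 1.2 N, fully down at 4 N. The three keys stand in a row; their order in the row changes
- key_green (a joint): the green key of the control pad (start; not to be pressed): press travel in m, 0 = up, 0.006 = fully down, at least 0.0045 counts as pressed; it springs back up. Starts to move at 1.2 N, fully down at 4 N. The three keys stand in a row; their order in the row changes
- key_red_top (a point): centre of the top of the red key: a round flat-topped red button 32 mm across, standing 10 mm proud of its grey 48 mm round collar; pressed straight down (world -z). Neighbouring keys are 60 mm apart centre to centre. At rest 38 mm above the table; the point moves with the key
- key_blue_top (a point): centre of the top of the blue key: a round flat-topped blue button 32 mm across, standing 10 mm proud of its grey 48 mm round collar; pressed straight down (world -z). Neighbouring keys are 60 mm apart centre to centre. At rest 38 mm above the table; the point moves with the key
- key_green_top (a point): centre of the top of the green key: a round flat-topped green button 32 mm across, standing 10 mm proud of its grey 48 mm round collar; pressed straight down (world -z). Neighbouring keys are 60 mm apart centre to centre. At rest 38 mm above the table; the point moves with the key
- control_pad: white flat control pad fixed to the table, 76 x 190 x 16 mm (x, y, z); carries the three keys along its y axis at -60, 0 and +60 mm; origin at the centre of its underside. It may stand left or right of the robot's centre line, the warmer on the other side
- warmer: white bento warmer fixed to the table, 220 x 150 mm (x, y), its black plate 40 mm above the table, with a grey rim round it 8 mm wide that stands 5 mm above the plate; origin at the centre of its underside, z up
- tin: stainless steel bento tin with clip latches, loose, 0.35 to 0.65 kg, balanced about its middle, standing on the warmer's plate inside the rim. Body 190 x 120 mm (x, y), lid closed, lid top 62 mm above its underside, with a 3 mm edge round the lid; latches on the two long sides stick out to 68 mm from the middle. Origin at the centre of its underside, x along its length, z up
- tin_grip (a point): middle of the black bar handle fixed on the tin's lid, 104 mm above the tin's underside. The bar is 12 mm wide (tin y) and 12 mm high, runs along the tin's x; 56 mm of it is free between its two posts, with 36 mm of free room between the bar's underside and the lid. Its axes are those of the tin: close the fingers along y
- tin_lid_end (a point): point on the top of the lid 64 mm along the tin's +x from its middle: around here stands the sauce dish
- sauce_dish: small blue ceramic sauce dish, empty, 44 mm across, 18 mm high, 30 g, standing loose on the +x end of the tin's lid; origin at the centre of its underside, z up
- ramen_bowl: white ceramic ramen bowl, 180 mm across, 75 mm high; origin under its centre; leave alone
- trivet: orange round silicone trivet, 170 mm across, 9 mm thick, flat on the table; origin under its centre; leave alone
- rice_scoop: white plastic rice scoop lying flat, about 207 mm long, 68 mm wide, 8 mm thick; origin near its middle on its underside, x along it to the blade; leave alone
- lantern: small green battery lantern, 84 mm across, 147 mm high, toggle switch on its base; origin under its centre; leave alone
- tea_cup: brown tea cup, 72 mm across, 75 mm high; origin under its centre; leave alone
- chopstick_case: red chopstick case lying flat, 230 x 30 x 20 mm (x, y, z); origin at the centre of its underside; leave alone
Things that resemble listed ones, but are neither listed nor needed, are in the scene too. What is shaped like the tin but turquoise is not meant. What is shaped like the sauce_dish but orange is not meant.

How it is judged:
By the outcome, as a careful person would: the job done as asked, in the order asked, and still so for the second after the job is handed in, while the arm keeps its last pose, push and grip.
It also fails if it takes over 54 s, if anything falls off the work surface, if the arm or the gripper's body presses on something with over 40 N, if the wrist force passes 120 N, or if a joint passes its speed limit or range.

## Working session

There is one attempt and no reset: what is moved stays moved. The work goes in short steps, Python scripts to look and compute and a tool call to move; the robot and the scene stay as the last step left them, time stands still between calls to the robot, and variables do not carry over. Pictures are saved under pics/ and viewed, and the job is handed in when it is done.

Besides the shell and the picture viewer there is one more tool, called after "Request:" by a JSON object that holds its "api" and its "payload". play_rows: Moves the arm, as the interface text tells. Its arguments: {"type":"object","properties":{"delta_pos":{"type":"array"},"turn":{"type":"array"},"grip":{"type":"array"}},"required":["delta_pos","turn","grip"]}

```bash
mkdir -p pics; cat > h.py <<'E'
import numpy as np, cv2
from rig import arm
def save(p,n): cv2.imwrite(f'pics/{n}.png',cv2.cvtColor(p['color'],cv2.COLOR_RGB2BGR))
def ray(p,uv):
    T=p['world_to_cam'];K=p['mtx'];R=T[:3,:3];c=-R.T@T[:3,3]
    d=R.T@np.linalg.solve(K,[uv[0],uv[1],1.]);return c,d/np.linalg.norm(d)
def atz(p,uv,z):
    c,d=ray(p,uv);return c+d*(z-c[2])/d[2]
def tri(obs):
    A=np.zeros((3,3));b=np.zeros(3)
    for p,uv in obs:
        c,d=ray(p,uv);M=np.eye(3)-np.outer(d,d);A+=M;b+=M@c
    x=np.linalg.solve(A,b);return x
def proj(p,X):
    T=p['world_to_cam'];q=p['mtx']@(T[:3,:3]@np.array(X)+T[:3,3]);return q[:2]/q[2]
E
python3 - <<'E'
from h import *
np.set_printoptions(precision=4,suppress=True)
o=arm.get_obs();print(o)
s=arm.snapshot('scene');t=arm.snapshot('top')
save(s,'s0');save(t,'t0')
for n in ['key_red_top','key_blue_top','key_green_top','tin_grip','tin_lid_end','sauce_dish','tin','warmer','control_pad','ramen_bowl','trivet','rice_scoop','lantern','tea_cup','chopstick_case']:
    a=arm.mark_of(s,n);b=arm.mark_of(t,n)
    print(n,[(np.round(x['uv']),round(x['score'],2)) for x in a[:3]],[(np.round(x['uv']),round(x['score'],2)) for x in b[:3]], tri([(s,a[0]['uv']),(t,b[0]['uv'])]) if a and b else '')
E
```

```text
{'time_s': 0.0, 'joint_positions': array([ 1.2138,  0.5372, -0.0045,  1.5389,  0.0026,  1.0673, -0.0712]), 'joint_vel': array([ 0.    ,  0.0008, -0.0018,  0.0023,  0.0006,  0.0004, -0.0015]), 'joint_efforts': array([  0.0003, -58.3411,   1.0489, -25.91  ,   0.0124,   0.0098,
         0.    ]), 'ee_pos': array([ 0.1862, -0.6221,  0.2444]), 'tool_rot': array([-0.1026,  0.7002, -0.699 ,  0.1023]), 'wrist_force': array([-0.2228,  0.1709,  0.4508]), 'ft_torque': array([-0.0171, -0.0241, -0.016 ]), 'opening': 1.0009296699290173}
key_red_top [(array([384., 194.]), 0.63), (array([378., 144.]), 0.42)] [(array([130., 221.]), 0.74), (array([206., 241.]), 0.6), (array([410., 238.]), 0.29)] [0.53   0.3845 0.0077]
key_blue_top [(array([362., 227.]), 0.53)] [(array([253., 228.]), 0.44)] [0.5542 0.1529 0.0312]
key_green_top [(array([374., 208.]), 0.42)] [(array([232., 236.]), 0.65)] [0.5376 0.2072 0.0434]
tin_grip [(array([151., 226.]), 0.9), (array([246., 282.]), 0.59)] [(array([407., 239.]), 0.76), (array([427., 370.]), 0.75), (array([231., 235.]), 0.42)] [ 0.4575 -0.2521  0.3332]
tin_lid_end [(ar
[... 506 characters left out ...]
[233., 236.]), 0.6), (array([397., 211.]), 0.19)] [ 0.6219 -0.0918  0.3594]
ramen_bowl [(array([186., 401.]), 0.97)] [(array([497., 214.]), 0.6)] [ 0.6014 -0.4496  0.0135]
trivet [(array([447., 175.]), 0.57)] [(array([135., 222.]), 0.57)] [0.5774 0.4665 0.0008]
rice_scoop [(array([429., 287.]), 0.81)] [(array([251., 145.]), 0.8)] [ 0.7771  0.1676 -0.0144]
lantern [(array([377., 339.]), 0.74)] [(array([330., 144.]), 0.94)] [ 0.7826 -0.0364 -0.0091]
tea_cup [(array([379., 140.]), 0.59)] [(array([140., 304.]), 0.71), (array([398., 214.]), 0.57), (array([496., 215.]), 0.3)] [0.3636 0.4327 0.0102]
chopstick_case [(array([121., 324.]), 0.62)] [(array([492., 318.]), 0.56)] [ 0.3434 -0.4407 -0.0055]
```

View pics/s0.png

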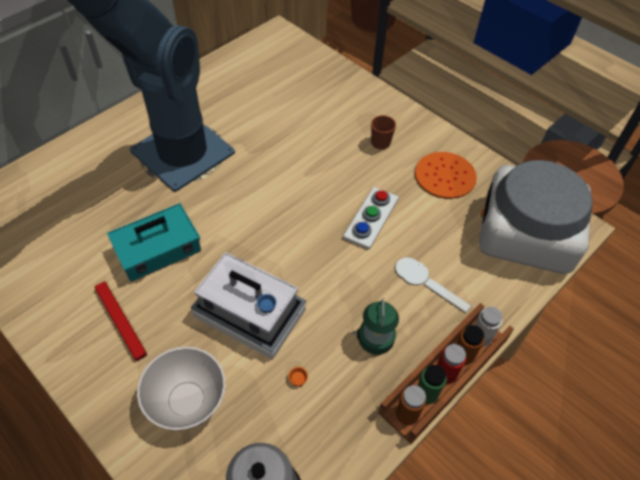

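View pics/t0.png

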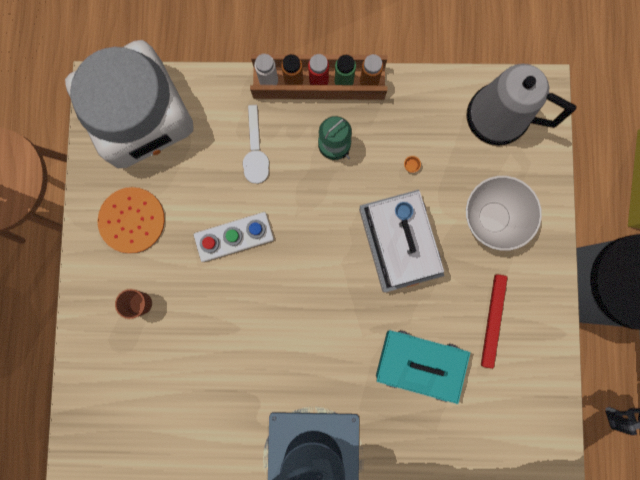

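Scene view: steel tin's handle is at about (246,282) and the blue dish at (267,303). The keys run red (381,197), green (373,212), blue (362,228). In the top view the handle is at (407,238), the dish at (404,211), and the keys at red (209,243), green (232,236), blue (256,229). Next I refine these by segmentation.

```bash
cat >> h.py <<'E'
def blob(p,uv,r,f):
    """centroid of mask f(hsv) within r px of uv (largest comp)"""
    im=cv2.cvtColor(p['color'],cv2.COLOR_RGB2HSV).astype(int)
    m=f(im[...,0],im[...,1],im[...,2]).astype(np.uint8)
    k=np.zeros_like(m);cv2.circle(k,(int(uv[0]),int(uv[1])),r,1,-1);m&=k
    n,l,st,c=cv2.connectedComponentsWithStats(m)
    if n<2:return None
    i=1+np.argmax(st[1:,4]);return c[i],st[i,4],(l==i)
red=lambda h,s,v:((h<6)|(h>172))&(s>150)&(v>70)
grn=lambda h,s,v:(h>40)&(h<85)&(s>100)&(v>50)
blu=lambda h,s,v:(h>98)&(h<125)&(s>100)&(v>50)
blk=lambda h,s,v:(v<60)
E
python3 - <<'E'
from h import *
np.set_printoptions(precision=4,suppress=True)
s=arm.snapshot('scene');t=arm.snapshot('top')
for n,us,ut,r,f in [('red',(381,197),(209,243),12,red),('green',(373,212),(232,236),12,grn),('blue',(362,228),(256,229),12,blu),('dish',(267,303),(404,211),14,blu),('handle',(246,282),(407,238),22,blk)]:
    a=blob(s,us,r,f);b=blob(t,ut,r,f)
    if n=='handle':
        for q in(a,b):
            ys,xs=np.nonzero(q[2]);print(cv2.minAreaRect(np.c_[xs,ys].astype(np.float32)))
    print(n,a[:2],b[:2],tri([(s,a[0]),(t,b[0])]),atz(t,b[0],.038 if n in('red','green','blue') else .144 if n=='handle' else .115))
w=arm.snapshot('wrist');save(w,'w0')
T=w['world_to_cam'];print(-T[:3,:3].T@T[:3,3],T[:3,:3],w['mtx'])
E
```

```text
red (array([381.1728, 195.1605]), np.int32(81)) (array([208.4071, 242.6106]), np.int32(113)) [0.5184 0.2635 0.0337] [0.5176 0.262  0.038 ]
green (array([371.9432, 210.9659]), np.int32(88)) (array([231.5897, 235.4786]), np.int32(117)) [0.537  0.207  0.0325] [0.5359 0.2056 0.038 ]
blue (array([362.1455, 227.1909]), np.int32(110)) (array([254.9127, 228.3651]), np.int32(126)) [0.5554 0.1499 0.0327] [0.5543 0.1487 0.038 ]
dish (array([265.8125, 302.5292]), np.int32(240)) (array([403.6462, 210.6274]), np.int32(212)) [ 0.5891 -0.203   0.117 ] [ 0.5895 -0.2033  0.115 ]
((244.20004272460938, 283.1000061035156), (33.541019439697266, 10.733125686645508), 26.56505012512207)
((408.0943908691406, 235.9707489013672), (32.93324661254883, 5.862117290496826), 72.75853729248047)
handle (array([244.2886, 280.7562]), np.int32(201)) (array([408.2791, 235.7733]), np.int32(172)) [ 0.528  -0.2093  0.142 ] [ 0.5278 -0.2089  0.144 ]
[ 0.2524 -0.6036  0.3729] [[ 0.2866 -0.9581 -0.    ]
 [-0.9218 -0.2758  0.2723]
 [-0.2609 -0.078  -0.9622]] [[393.3009   0.     313.1903]
 [  0.     393.3009 246.8394]
 [  0.       0.       1.    ]]
```

View pics/w0.png

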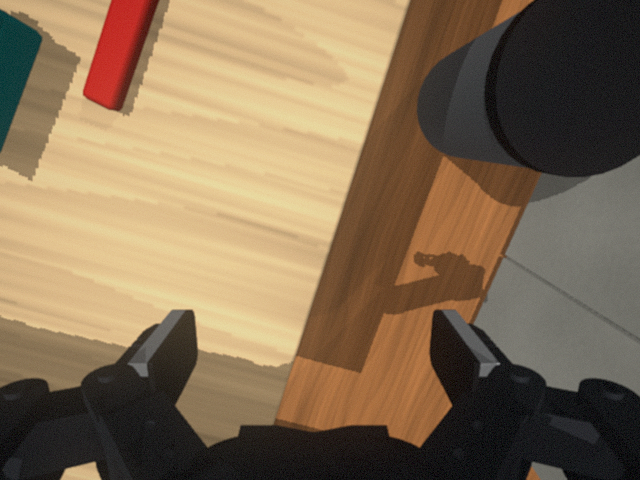

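```bash
cat >> h.py <<'E'
from scipy.spatial.transform import Rotation as Ro
def tool(W,o=None):
    o=o or arm.get_obs();R=Ro.from_quat(o['tool_rot']).as_matrix()
    return (np.atleast_2d(W)-o['ee_pos'])@R*100
E
python3 - <<'E'
from h import *
np.set_printoptions(precision=3,suppress=True)
o=arm.get_obs();print(Ro.from_quat(o['tool_rot']).as_matrix())
print(tool([[.28,-.57,.27],[.39,-.45,.28],[.45,-.32,.28],[.48,-.20,.28]]))
E
```

```text
[[-0.958 -0.     0.287]
 [-0.287 -0.    -0.958]
 [ 0.    -1.     0.   ]]
[[-10.478  -2.471  -2.365]
 [-24.457  -3.471 -10.706]
 [-33.934  -3.471 -21.439]
 [-40.249  -3.472 -32.074]]
```

Request:
{"api": "play_rows", "payload": {"delta_pos": [[-5, -2, -1], [-10, -3, -2], [-15, -3.5, -5], [-20, -3.5, -8], [-24.5, -3.5, -11], [-28, -3.5, -15], [-31, -3.5, -18], [-34, -3.5, -21.5], [-37, -3.5, -26], [-40, -3.5, -30], [-40, -3.5, -32], [-40, -3.5, -32], [-40, -3.5, -32], [-40, -3.5, -32]], "turn": [[0, 0, 0], [0, 0, 0], [0, 0, 0], [0, 0, 0], [0, 0, 0], [0, 0, 0], [0, 0, 0], [0, 0, 0], [0, 0, 0], [0, 0, 0], [0, 0, 0], [0, 0, 0], [0, 0, 0], [0, 0, 0]], "grip": [0, 0, 0, 0, 0, 0, 0, 0, 0, 0, 0, 0, 0, 0]}}

```text
time_s: 3.5
ee_pos: [0.4774, -0.2032, 0.2803]
tool_rot: [0.102, -0.7, 0.7, -0.101]
wrist_force: [-0.2, -0.6, -0.1]
opening: 0.999
```

```bash
python3 - <<'E'
from h import *
np.set_printoptions(precision=3,suppress=True)
w=arm.snapshot('wrist');save(w,'w1');np.save('w1.npy',w,allow_pickle=True)
for n in ['tin_grip','tin_lid_end','sauce_dish','tin']: print(n,[(np.round(x['uv'],1),round(x['score'],2)) for x in arm.mark_of(w,n)])
print(arm.get_obs())
E
```

```text
tin_grip [(array([338.7, 167.7]), 0.68)]
tin_lid_end [(array([338.8,  75.4]), 0.82), (array([334.3, 161. ]), 0.52)]
sauce_dish [(array([352.6,  82.2]), 0.93), (array([571.1, 164.9]), 0.66)]
tin [(array([297. , 407.9]), 0.88), (array([331.6, 163.7]), 0.83), (array([572.1, 160.9]), 0.21)]
{'time_s': 3.75, 'joint_positions': array([ 0.473,  0.282, -0.193,  1.837,  0.062,  1.029, -1.025]), 'joint_vel': array([-0.001, -0.001, -0.003,  0.001,  0.001, -0.001, -0.001]), 'joint_efforts': array([  0.114, -42.803,  -0.859, -25.338,   0.02 ,   0.002,   0.002]), 'ee_pos': array([ 0.478, -0.202,  0.28 ]), 'tool_rot': array([ 0.102, -0.7  ,  0.7  , -0.102]), 'wrist_force': array([ 0.18 ,  0.287, -0.814]), 'ft_torque': array([ 0.031, -0.004,  0.039]), 'opening': 0.9990766377923579}
```

View pics/w1.png

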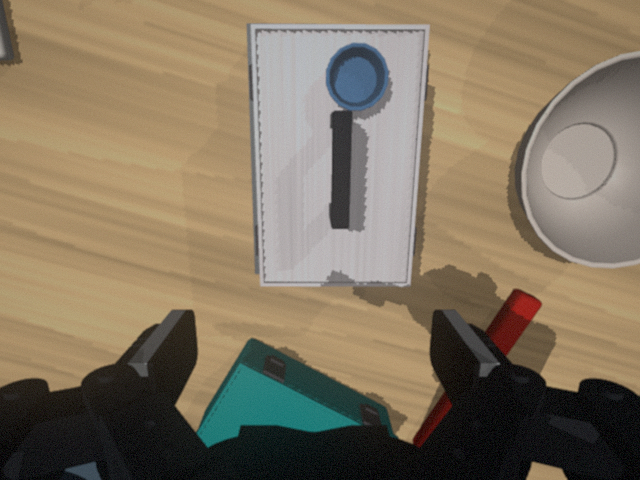

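The wrist view shows the tin squarely below. Its bar runs from (342,112) to (340,228), nearly parallel to the image column, and the dish is at (357,77).

```bash
python3 - <<'E'
from h import *
np.set_printoptions(precision=4,suppress=True)
w=arm.snapshot('wrist');t=arm.snapshot('top');s=arm.snapshot('scene')
b=blob(w,(341,170),62,lambda h,s,v:v<75)
ys,xs=np.nonzero(b[2]);r=cv2.minAreaRect(np.c_[xs,ys].astype(np.float32));print(r,b[:2])
m=b[2]
for q in(120,140,160,180,200,220):
    c=np.nonzero(m[q])[0];print(q,c.min(),c.max())
top,bot=ys.min(),ys.max();print(top,bot)
z=.15
f=lambda y:(np.nonzero(m[y])[0].mean(),y)
P=atz(w,f(top+4),z);Q=atz(w,f(bot-4),z);print(P,Q,(P+Q)/2,np.degrees(np.arctan2(*(P-Q)[[1,0]])),np.linalg.norm(P-Q))
for z in (.138,.144,.15): print(atz(w,b[0],z))
bt=blob(t,(407,238),22,blk);bs=blob(s,(246,282),22,blk)
print(tri([(w,b[0]),(t,bt[0])]),tri([(w,b[0]),(s,bs[0])]),tri([(w,b[0]),(s,bs[0]),(t,bt[0])]))
d=blob(w,(357,77),40,blu);print('dish',d[:2],tri([(w,d[0]),(t,blob(t,(404,211),14,blu)[0]),(s,blob(s,(267,303),14,blu)[0])]))
# lid edges
for c in [(250,26),(429,26),(411,285),(262,285)]: print(atz(w,c,.105))
# moves to keys
k=np.array([.5543,.149]);rd=np.array([.518,.2625])
print(tool([[.50,-.05,.27],[.51,.1,.2],[rd[0],rd[1],.12]]))
E
```

```text
((342.5306091308594, 169.98818969726562), (20.20581817626953, 116.22307586669922), 0.6986942887306213) (array([342.7973, 169.4138]), np.int32(2141))
120 334 353
140 335 353
160 335 352
180 334 351
200 334 350
220 333 350
112 228
[ 0.5603 -0.1975  0.15  ] [ 0.4945 -0.2173  0.15  ] [ 0.5274 -0.2074  0.15  ] 16.698338499691634 0.06877063467376221
[ 0.5283 -0.2083  0.138 ]
[ 0.5287 -0.2077  0.144 ]
[ 0.529  -0.2071  0.15  ]
[ 0.5221 -0.2195  0.0563] [ 0.528  -0.2084  0.143 ] [ 0.5206 -0.2082  0.1307]
dish (array([357.77  ,  81.3621]), np.int32(1461)) [ 0.5883 -0.2026  0.1153]
[ 0.601  -0.1202  0.105 ]
[ 0.6363 -0.2386  0.105 ]
[ 0.4533 -0.2938  0.105 ]
[ 0.4183 -0.1763  0.105 ]
[[ -6.4694   1.0262 -13.8825]
 [-11.727    8.026  -27.9666]
 [-17.1514  16.0258 -43.3055]]
```

Request:
{"api": "play_rows", "payload": {"delta_pos": [[-2.5, 0, -5], [-5, 0, -10], [-6.5, 1, -14], [-8, 3, -19], [-10, 5.5, -24], [-12, 8, -29], [-14, 10, -34.5], [-15.5, 12, -39], [-17.2, 14, -43.3], [-17.2, 16, -43.3], [-17.2, 16, -43.3], [-17.2, 16, -43.3], [-17.2, 16, -43.3]], "turn": [[0, 0, 0], [0, 0, 0], [0, 0, 0], [0, 0, 0], [0, 0, 0], [0, 0, 0], [0, 0, 0], [0, 0, 0], [0, 0, 0], [0, 0, 0], [0, 0, 0], [0, 0, 0], [0, 0, 0]], "grip": [1, 1, 1, 1, 1, 1, 1, 1, 1, 1, 1, 1, 1]}}

```text
time_s: 5.52
ee_pos: [0.5194, 0.2617, 0.1213]
tool_rot: [-0.101, 0.7, -0.7, 0.102]
wrist_force: [0.9, 0.0, -1.2]
opening: -0.002
```

```bash
python3 - <<'E'
from h import *
np.set_printoptions(precision=4,suppress=True)
w=arm.snapshot('wrist');save(w,'w2');s=arm.snapshot('scene');save(s,'s2')
o=arm.get_obs();print(o['ee_pos'],o['wrist_force'],Ro.from_quat(o['tool_rot']).as_matrix())
print(proj(w,o['ee_pos']+[0,0,-.014]))
for f in(red,grn,blu):
    b=blob(w,(320,240),400,f);print(b[:2],atz(w,b[0],.038))
E
```

```text
[0.5191 0.262  0.1211] [ 0.2896  0.2559 -0.2655] [[-0.9584  0.0012  0.2854]
 [-0.2854  0.0003 -0.9584]
 [-0.0012 -1.      0.    ]]
[310.6012 316.8407]
(array([305.8205, 261.1008]), np.int32(2123)) [0.5191 0.2653 0.038 ]
(array([410.5045, 258.2734]), np.int32(2242)) [0.5375 0.2093 0.038 ]
(array([514.2819, 254.9609]), np.int32(2529)) [0.5559 0.1542 0.038 ]
```

View pics/w2.png

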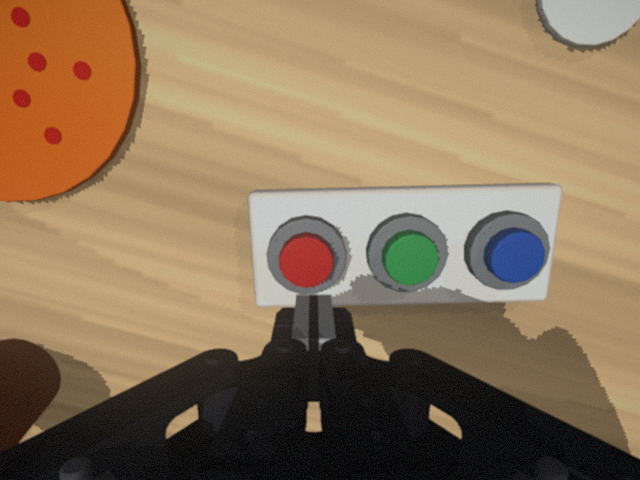

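Wrist view: the closed tips are at (313,300), with red at (306,261) ahead of them, green at (410,258) and blue at (514,255). The tips are over red. I'll lower in stages.

Request:
{"api": "play_rows", "payload": {"delta_pos": [[0, 2, -0.2], [0, 4, -0.2], [0, 5.5, -0.2], [0, 6.3, -0.2], [0, 6.8, -0.2], [0, 7.1, -0.2], [0, 7.3, -0.2], [0, 7.3, -0.2]], "turn": [[0, 0, 0], [0, 0, 0], [0, 0, 0], [0, 0, 0], [0, 0, 0], [0, 0, 0], [0, 0, 0], [0, 0, 0]], "grip": [1, 1, 1, 1, 1, 1, 1, 1]}}

```text
time_s: 6.62
ee_pos: [0.5185, 0.264, 0.0483]
tool_rot: [-0.102, 0.7, -0.7, 0.102]
wrist_force: [-1.4, 0.0, 3.1]
opening: -0.001
```

```bash
python3 - <<'E'
from h import *
np.set_printoptions(precision=4,suppress=True)
w=arm.snapshot('wrist');save(w,'w3')
o=arm.get_obs();print(o['ee_pos'],o['wrist_force'])
E
```

```text
[0.5186 0.2641 0.0484] [-1.6181 -0.4367  3.568 ]
```

View pics/w3.png

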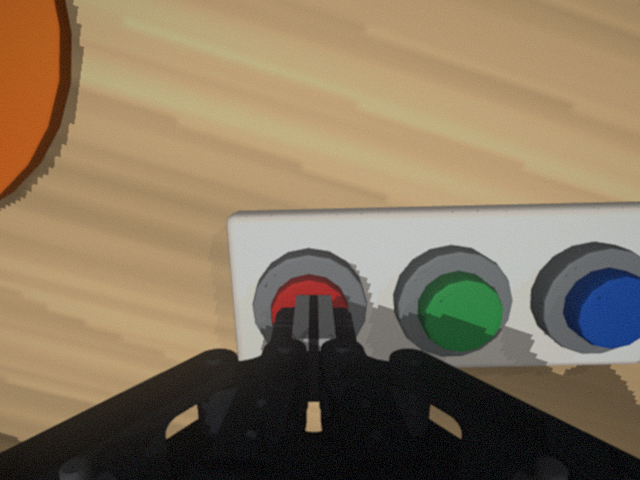

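Force is about 3.3 N, so the key is partly down. I'll press a little further until the force shows it has reached the stop.

Request:
{"api": "play_rows", "payload": {"delta_pos": [[0, 0.2, 0], [0, 0.4, 0], [0, 0.4, 0], [0, 0.4, 0]], "turn": [[0, 0, 0], [0, 0, 0], [0, 0, 0], [0, 0, 0]], "grip": [1, 1, 1, 1]}}

```text
time_s: 7.18
ee_pos: [0.5188, 0.2641, 0.0458]
tool_rot: [0.101, -0.7, 0.7, -0.103]
wrist_force: [-6.4, -3.1, 18.0]
opening: -0.002
```

Red bottomed out at 18 N. Releasing it now, then moving over to blue, high enough to clear green.

Request:
{"api": "play_rows", "payload": {"delta_pos": [[0, -1, 0], [0, -3, 0], [0, -5, 0], [0, -6, 2], [-0.1, -6, 7], [-0.2, -6, 11.8], [-0.2, -5, 11.8], [-0.2, -5, 11.8], [-0.2, -5, 11.8]], "turn": [[0, 0, 0], [0, 0, 0], [0, 0, 0], [0, 0, 0], [0, 0, 0], [0, 0, 0], [0, 0, 0], [0, 0, 0], [0, 0, 0]], "grip": [1, 1, 1, 1, 1, 1, 1, 1, 1]}}

```text
time_s: 8.3
ee_pos: [0.554, 0.1535, 0.0964]
tool_rot: [-0.102, 0.7, -0.699, 0.104]
wrist_force: [-0.4, -0.1, -0.1]
opening: -0.001
```

```bash
python3 - <<'E'
from h import *
np.set_printoptions(precision=4,suppress=True)
w=arm.snapshot('wrist');save(w,'w4')
o=arm.get_obs();print(o['ee_pos'],o['wrist_force'])
for f in(red,grn,blu):
    b=blob(w,(320,240),400,f);print(b[:2],atz(w,b[0],.038))
E
```

```text
[0.5541 0.1534 0.0964] [ 0.606  -0.0489 -0.334 ]
(array([ 82.873 , 279.8206]), np.int32(2637)) [0.5197 0.2638 0.038 ]
(array([200.1601, 277.4738]), np.int32(2674)) [0.5379 0.2074 0.038 ]
(array([317.5765, 271.4904]), np.int32(2602)) [0.558  0.1518 0.038 ]
```

View pics/w4.png

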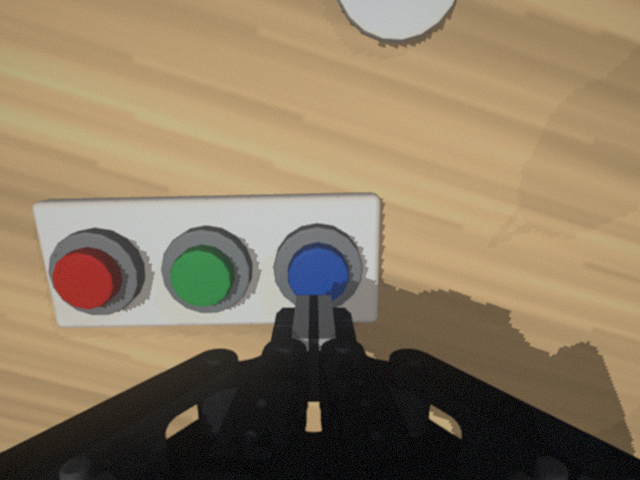

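The wrist view shows red standing up again at (83,280), blue at (318,271) just ahead of the tips at (313,300), and green clear at (200,277). Pressing blue.

Request:
{"api": "play_rows", "payload": {"delta_pos": [[-0.1, 2, 0.1], [-0.1, 3.5, 0.1], [-0.1, 4.3, 0.1], [-0.1, 4.7, 0.1], [-0.1, 5.0, 0.1], [-0.1, 5.2, 0.1], [-0.1, 5.2, 0.1], [-0.1, 5.2, 0.1]], "turn": [[0, 0, 0], [0, 0, 0], [0, 0, 0], [0, 0, 0], [0, 0, 0], [0, 0, 0], [0, 0, 0], [0, 0, 0]], "grip": [1, 1, 1, 1, 1, 1, 1, 1]}}

```text
time_s: 9.35
ee_pos: [0.5551, 0.1528, 0.0459]
tool_rot: [-0.102, 0.7, -0.7, 0.103]
wrist_force: [-6.4, -2.8, 15.1]
opening: 0.001
```

Blue also bottomed (15 N, same height as red). Releasing it and moving to the tin with the gripper open.

Request:
{"api": "play_rows", "payload": {"delta_pos": [[0, -1, 0], [0, -4, 0], [0, -9, 0], [0, -14, 1], [1.5, -18.5, 4], [3.5, -20, 9], [6, -20, 14], [8.5, -20, 19.5], [11, -20, 25], [13, -20, 30], [14.5, -19, 33], [14.5, -18.5, 33], [14.5, -18.5, 33], [14.5, -18.5, 33]], "turn": [[0, 0, 0], [0, 0, 0], [0, 0, 0], [0, 0, 0], [0, 0, 0], [0, 0, 0], [0, 0, 0], [0, 0, 0], [0, 0, 0], [0, 0, 0], [0, 0, 0], [0, 0, 0], [0, 0, 0], [0, 0, 0]], "grip": [1, 1, 1, 1, 0, 0, 0, 0, 0, 0, 0, 0, 0, 0]}}

```text
time_s: 11.1
ee_pos: [0.5115, -0.2035, 0.2311]
tool_rot: [-0.103, 0.7, -0.699, 0.105]
wrist_force: [-0.2, -0.1, 0.2]
opening: 0.999
```

```bash
python3 - <<'E'
from h import *
np.set_printoptions(precision=4,suppress=True)
w=arm.snapshot('wrist');save(w,'w5');s=arm.snapshot('scene');save(s,'s5')
o=arm.get_obs();print(o['ee_pos'],o['wrist_force'],o['opening'],Ro.from_quat(o['tool_rot']).as_matrix())
w1=np.load('w1.npy',allow_pickle=True).item()
fb=lambda h,s,v:v<75
g=proj(w,(.528,-.208,.15));print(g)
def ends(w,g,r):
    b=blob(w,g,r,fb);m=b[2];ys,xs=np.nonzero(m);top,bot=ys.min(),ys.max()
    f=lambda y:np.array([np.nonzero(m[y])[0].mean(),y])
    print(top,bot,f(top+5),f(bot-5),cv2.minAreaRect(np.c_[xs,ys].astype(np.float32)))
    return f(top+1),f(bot-1)
A=ends(w1,(341,170),62);B=ends(w,g,75)
for a,b in zip(A,B): print(tri([(w1,a),(w,b)]),atz(w,b,.15),atz(w1,a,.15))
E
```

```text
[ 0.5114 -0.2039  0.2311] [-0.9003 -0.7907 -0.5765] 1.0006062105165245 [[-0.9571  0.0027  0.2896]
 [-0.2896  0.0005 -0.9571]
 [-0.0028 -1.      0.0003]]
[328.6313 238.7702]
110 227 [341.5 115. ] [339.5 222. ] ((340.4818420410156, 168.50579833984375), (20.034690856933594, 117.1601791381836), 0.6902771592140198)
166 303 [329.5 171. ] [327. 298.] ((328.4603271484375, 234.60302734375), (21.505603790283203, 136.8624267578125), 1.080924153327942)
[ 0.5639 -0.1977  0.1358] [ 0.5647 -0.1957  0.15  ] [ 0.5628 -0.1981  0.15  ]
[ 0.4931 -0.2179  0.1528] [ 0.492  -0.2184  0.15  ] [ 0.4925 -0.2182  0.15  ]
```

View pics/w5.png

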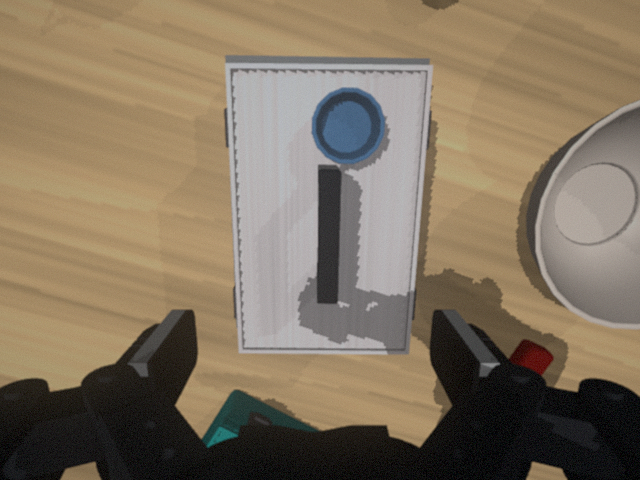

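View pics/s5.png

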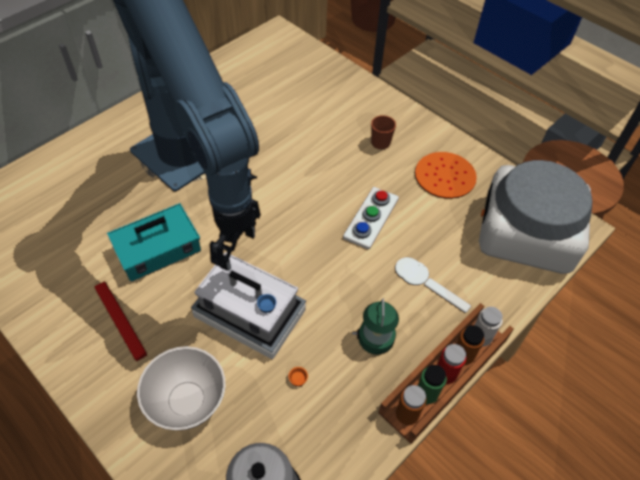

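The wrist view has the bar from (330,166) to (327,303) and the dish at (348,125). Two views put the bar's middle at (0.528, -0.2075) and about z 0.144 to 0.150 at its top, with yaw 16.7°, which the tool already matches. The scene view shows both keys up. Going down to grasp.

Request:
{"api": "play_rows", "payload": {"delta_pos": [[-1.5, 1, 0.8], [-1.5, 3, 0.8], [-1.5, 5, 0.8], [-1.5, 7, 0.8], [-1.5, 8.5, 0.8], [-1.5, 9.3, 0.8], [-1.5, 9.3, 0.8], [-1.5, 9.3, 0.8], [-1.5, 9.3, 0.8]], "turn": [[0, 0, 0], [0, 0, 0], [0, 0, 0], [0, 0, 0], [0, 0, 0], [0, 0, 0], [0, 0, 0], [0, 0, 0], [0, 0, 0]], "grip": [0, 0, 0, 0, 0, 0, 0, 0, 0]}}

```text
time_s: 12.32
ee_pos: [0.5288, -0.2073, 0.1388]
tool_rot: [0.102, -0.699, 0.7, -0.105]
wrist_force: [0.2, 0.9, 0.8]
opening: 1.001
```

```bash
python3 - <<'E'
from h import *
np.set_printoptions(precision=4,suppress=True)
w=arm.snapshot('wrist');save(w,'w6')
o=arm.get_obs();print(o['ee_pos'],o['wrist_force'],o['opening'],Ro.from_quat(o['tool_rot']).as_matrix())
E
```

```text
[ 0.5287 -0.2073  0.1387] [-0.6856 -0.5188  0.3694] 0.9961845191472587 [[-0.9572  0.0037  0.2895]
 [-0.2895  0.0001 -0.9572]
 [-0.0035 -1.      0.0009]]
```

View pics/w6.png

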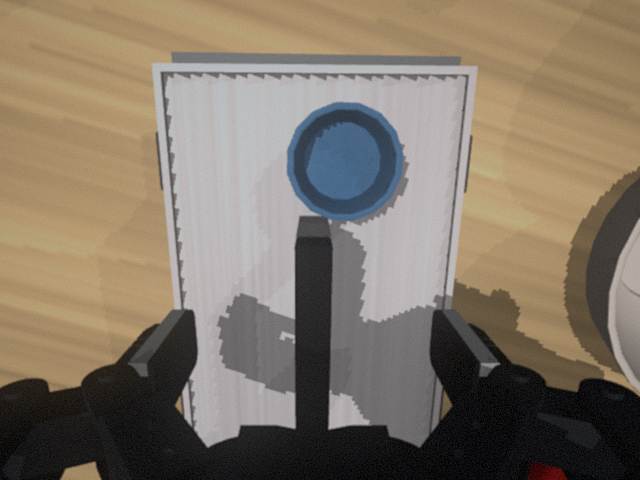

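The view shows the bar at column 313, midway between the pads (195 and 433), and the dish clear at (345,160). Closing.

Request:
{"api": "play_rows", "payload": {"delta_pos": [[0, 0, 0], [0, 0, 0], [0, 0, 0], [0, 0, 0], [0, 0, 0], [0, 0, 0], [0, 0, 0], [0, 0, 0], [0, 0, 0], [0, 0, 0]], "turn": [[0, 0, 0], [0, 0, 0], [0, 0, 0], [0, 0, 0], [0, 0, 0], [0, 0, 0], [0, 0, 0], [0, 0, 0], [0, 0, 0], [0, 0, 0]], "grip": [0.3, 0.5, 0.65, 0.75, 0.82, 0.9, 1, 1, 1, 1]}}

```text
time_s: 13.62
ee_pos: [0.5287, -0.2072, 0.1388]
tool_rot: [0.102, -0.699, 0.7, -0.105]
wrist_force: [-1.7, 1.3, 4.2]
opening: 0.125
```

```bash
python3 - <<'E'
from h import *
np.set_printoptions(precision=4,suppress=True)
w=arm.snapshot('wrist');save(w,'w7')
o=arm.get_obs();print(o['ee_pos'],o['wrist_force'],o['ft_torque'],o['opening'],Ro.from_quat(o['tool_rot']).as_matrix())
b=blob(w,(345,160),80,blu);print(b[:2])
E
```

```text
[ 0.5287 -0.2072  0.1388] [-1.4871  1.8604  3.5881] [ 0.2618  0.3415 -0.074 ] 0.12370451234295483 [[-0.9572  0.0036  0.2896]
 [-0.2896  0.0003 -0.9572]
 [-0.0035 -1.      0.0008]]
(array([346.0943, 165.192 ]), np.int32(7448))
```

View pics/w7.png

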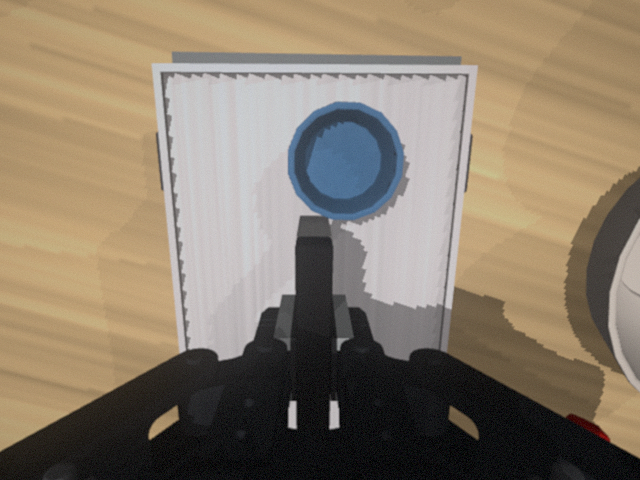

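Bar gripped (opening 0.125, about 11 mm). Trying a small lift first.

Request:
{"api": "play_rows", "payload": {"delta_pos": [[0, -0.2, 0], [0, -0.5, 0], [0, -0.9, 0], [0, -1.3, 0], [0, -1.5, 0], [0, -1.5, 0], [0, -1.5, 0]], "turn": [[0, 0, 0], [0, 0, 0], [0, 0, 0], [0, 0, 0], [0, 0, 0], [0, 0, 0], [0, 0, 0]], "grip": [1, 1, 1, 1, 1, 1, 1]}}

```text
time_s: 14.55
ee_pos: [0.5285, -0.2072, 0.1537]
tool_rot: [0.102, -0.699, 0.7, -0.105]
wrist_force: [-0.1, -0.7, -6.0]
opening: 0.124
```

```bash
python3 - <<'E'
from h import *
np.set_printoptions(precision=4,suppress=True)
w=arm.snapshot('wrist');save(w,'w8');s=arm.snapshot('scene');save(s,'s8')
o=arm.get_obs();print(o['ee_pos'],o['wrist_force'],o['ft_torque'],o['opening'],Ro.from_quat(o['tool_rot']).as_matrix())
b=blob(w,(345,160),80,blu);print(b[:2])
E
```

```text
[ 0.5285 -0.2071  0.1536] [ 0.0448 -0.39   -5.6834] [-0.0384  0.0661 -0.0729] 0.123986696485094 [[-0.9571  0.0033  0.2896]
 [-0.2896  0.0004 -0.9571]
 [-0.0033 -1.      0.0006]]
(array([345.6353, 165.0124]), np.int32(7352))
```

View pics/w8.png

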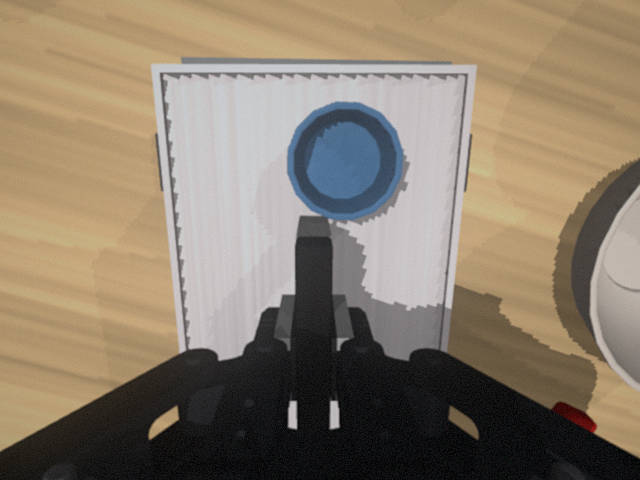

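Airborne: the load is 5.7 N, and the tin and dish haven't moved in the wrist image (dish at (346,165)). Lifting the remaining 8.5 cm.

Request:
{"api": "play_rows", "payload": {"delta_pos": [[0, -0.2, 0], [0, -0.6, 0], [0, -1.2, 0], [0, -1.9, 0], [0, -2.6, 0], [0, -3.3, 0], [0, -4, 0], [0, -4.7, 0], [0, -5.4, 0], [0, -6.1, 0], [0, -6.8, 0], [0, -7.4, 0], [0, -7.9, 0], [0, -8.3, 0], [0, -8.5, 0], [0, -8.5, 0], [0, -8.5, 0], [0, -8.5, 0], [0, -8.5, 0], [0, -8.5, 0]], "turn": [[0, 0, 0], [0, 0, 0], [0, 0, 0], [0, 0, 0], [0, 0, 0], [0, 0, 0], [0, 0, 0], [0, 0, 0], [0, 0, 0], [0, 0, 0], [0, 0, 0], [0, 0, 0], [0, 0, 0], [0, 0, 0], [0, 0, 0], [0, 0, 0], [0, 0, 0], [0, 0, 0], [0, 0, 0], [0, 0, 0]], "grip": [1, 1, 1, 1, 1, 1, 1, 1, 1, 1, 1, 1, 1, 1, 1, 1, 1, 1, 1, 1]}}

```text
time_s: 17.15
ee_pos: [0.5282, -0.2071, 0.2386]
tool_rot: [0.102, -0.699, 0.7, -0.105]
wrist_force: [-0.3, 0.4, -6.4]
opening: 0.13
```

```bash
python3 - <<'E'
from h import *
np.set_printoptions(precision=4,suppress=True)
w=arm.snapshot('wrist');save(w,'w9');s=arm.snapshot('scene');save(s,'s9')
o=arm.get_obs();print(o['ee_pos'],o['wrist_force'],o['ft_torque'],o['opening'],o['joint_vel'],Ro.from_quat(o['tool_rot']).as_matrix())
b=blob(w,(345,160),80,blu);print(b[:2])
t=arm.snapshot('top');save(t,'t9')
E
```

```text
[ 0.5282 -0.2072  0.2386] [ 0.2637 -0.8841 -5.9686] [ 0.0433  0.0144 -0.0058] 0.1272233944990733 [ 0.0013  0.0018 -0.0019 -0.0021 -0.0001 -0.0003 -0.0006] [[-0.9572  0.0033  0.2896]
 [-0.2896  0.0004 -0.9572]
 [-0.0033 -1.      0.0006]]
(array([345.5276, 165.2289]), np.int32(7399))
```

View pics/w9.png

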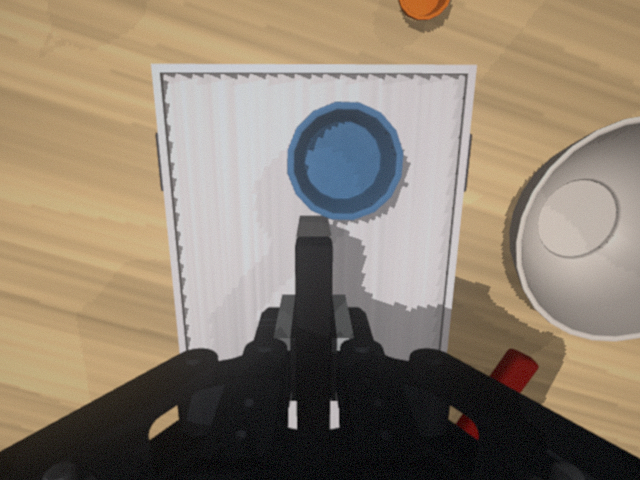

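View pics/s9.png

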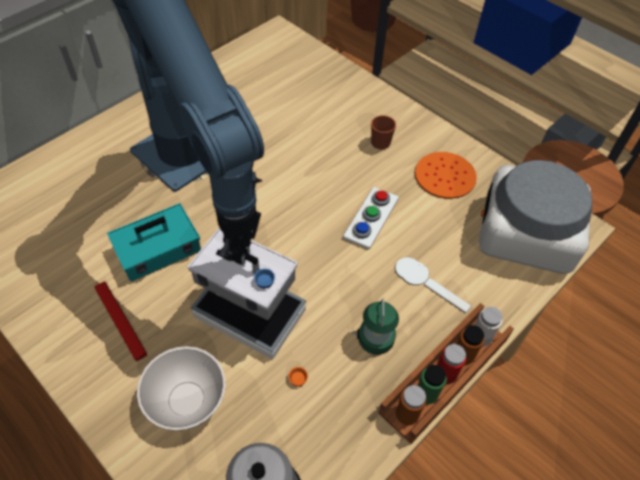

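The tin hangs level above the warmer, now showing at (250,330) with its plate empty. The dish is on the lid at (264,278), the keys are up, and everything else is in place. TCP rise is 99.8 mm and the arm is at rest.

```bash
python3 -c "
from rig import arm
print(arm.sign_off())"
```

```text
the job is handed in; nothing more can be done
None
```

The warmer's red key, then its blue key, was pressed and let up. The tin is now held by its handle about 10 cm above the plate, and I've handed the job in.

- **Keys:** Both went down to the stop, red at 18 N and blue at 15 N, with the fingertips stopping at the same height each time. Pictures afterwards showed both keys up. I never touched the green key.
- **Tin:** It rose 99.8 mm from where I gripped it, straight up, with the tool's tilt unchanged at about 0.2°. The steady load is about 6 N, which fits the weight given.
- **Dish:** It stayed at the same spot in the wrist picture, within a pixel, through the whole lift.
- **Rest of the table:** The last scene view shows everything else in its place. The clock read about 17 s of the 54 s allowed.

**Measurement disagreements:** Blue's measured position differed by about 3–5 mm between views; I aimed between them and the press still bottomed. One height for the handle, from the top and wrist cameras together, was clearly wrong (0.056 m), so I dropped it. The other estimates put the handle at about 0.14–0.15 m, which agrees with your figures.

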